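# Free the eccentric cam stop and seat a perch blank with the jig's slide

## Robot

A 6-joint arm with a two-finger parallel gripper is mounted at the origin on a cart in front of the work surface, level with it; the furniture and walls round the work are solid. World frame = base frame: x ahead of the robot, y to its left, z up, the work surface at z = 0. Lengths are in m, angles in degrees, forces in N, time in s.
With the tool pointing down it reaches from about 0.275 to 0.725 m from the base axis. Payload 15.9 kg.
Tool frame: the origin (TCP) lies at the centre of the arm's flange, where the gripper is bolted on; the fingertips stand 173 mm ahead of it and the grasp point (between the pads) lies 155 mm ahead of it (ctrl.tcp_to_tips is the distance from the TCP to the fingertips, in m); z points along the fingers, y is the direction in which the jaws open and shut (so a half turn about z gives the same grasp; the last joint's range is limited). The gripper opens to 85 mm and grips with 20 to 120 N. Pads are 22 mm wide; open, the fingers measure 114 mm over their backs; the gripper's body (76 mm by 85 mm) begins 54 mm behind the grasp point. The pads swing forward as they close: fully open they stand 13 mm farther back than shut.
Start: joints at [-76.948, 12.198, -1.971, 75.831, 0, 90], TCP at [0.113, -0.487, 0.405] pointing down, gripper open.
Joint ranges: [-170.91, 170.91], [-42.67, 98.43], [-65.05, 77.54], [-120.47, 116.71], [-90, 82.35], [-180, 180]. Speed limits (degrees/s): [108.29, 108.29, 136.94, 147.25, 180, 180].

## Interface

Orientations are given as [roll, pitch, yaw] about the fixed x, y, z axes, in that order (R = Rz(yaw) Ry(pitch) Rx(roll)).
In Python, from workcell import ctrl gives the robot as it stands.
- The arm moves only by the tool send_rows, never from a script. Its argument "motion" is a list of rows, each a list of 6 numbers: the shift along the tool's x, y, z in units of 30 mm (1.0 is 30 mm), then the turn, a rotation vector about the tool's x, y, z in units of 8 degrees (1.0 is 8 degrees). In form: [[x, y, z, wx, wy, wz], ...]. A call has exactly 10 rows; each row shifts and turns the commanded pose from where the row before left it, along the tool's axes as they then stand; what a row does not reach is not made up. A row lasts 1/10 s, in which the tool goes at most 50 mm and 8.59 degrees, less where a joint would pass 70% of its speed; a pose out of reach is approached as far as the arm can. A call is refused whole if a number of a shift passes 1 or a number of a turn 1, either way. A call with a gripper value outside its range is refused whole. "hand" is the opening, from 0 (shut) to 1 (fully open), set as the call begins (left out, the last holds). The fingers move at their own pace and stop on an object; the grip force is fixed at half the most. Time passes only in rows, so rows that do not move let the fingers close, or fill a call up. It gives the time, the measured TCP pose, the force and the opening at its end, in the units of the state.
- ctrl.get_state(): the state, without advancing time (a new reading comes with each control period).
- ctrl.read_camera(name): name is "side" or "top"; returns a dict with "img" (400x640x3 uint8, red, green, blue), "vfov" (degrees; the focal length in pixels is half the picture's height over the tangent of half this angle, whatever the lens; pixels are square), "cx", "cy" (the principal point, pixels), "k1" (the pictures are not rectified: a ray, as slopes to the right and down, at radius r is drawn at 1 + k1 r^2 times it, then the intrinsics apply), "R" (3x3) and "t" (3): a world point X has camera coordinates R X + t. Camera axes: x right, y down, z forward; pixel columns grow to the right and rows downward; lengths in m; the calibration is good to about 2 mm. A picture is of the moment at which its call begins. There is no depth.
- ctrl.hand_in(): hands the job in, once; it reports no verdict.
The state is a dict: "time": time; "qpos": joint angles; "dq": joint speeds; "tau": joint torques, N m; "eef_pos": TCP position; "ee_rot": TCP orientation; "ft_force": force on the tool from outside, world axes, zero at the start; "torque": the same for the moment, N m; "gripper_width": finger opening in m.
Only numpy, scipy, OpenCV 4.12 (cv2) and the standard library are available. Lean on these libraries where they do the work, as an engineer would, in place of code of your own. Each camera call takes 0.05 s, during which the arm holds its last target. There are 200 camera calls.

## Task

On the seating jig, first push the cam's lever round with the fingertips until the cam's low point faces the follower (the lever then points straight ahead at the small steel stud on the base). Only then push the slide forward by its upright rear plate until it has the perch blank fully home, flat against the fence. Do not touch or lift the blank itself, leave the other things lying where they are, and finish clear of everything.

Things in the scene. Friction and masses are not known exactly. Their poses are not given: they have to be found in the camera images.
- jig: Fixed jig, plywood base 263 x 250 x 12 mm; origin at bench level, x = the slide's forward direction, y to its left. Base spans x -125..138, y -120..130 mm. Slide and blank run along y = -50 mm between guides 28 mm high, inner faces 111 mm apart. Fence 46 mm high, near face at x = 85. Cam pivot at x = 34, y = 75. Steel index stud, 26 mm high, at x = 130, y = 75. Heights are above the bench.
- cam (a joint): Eccentric cam's angle, rad, counter-clockwise from above. 0 = low point faces the follower, lever points along jig +x at the stud. Starts at 1.5 to 2.4 (lever to the left or back left), where it blocks the slide; the slide gets home only within about 0.7 of 0. Travel -0.5..2.6: the low point is no end stop. Stays where left; about 6 N on the lever's post turns it.
- cam_pivot (a point): The cam's upright turning axis, at the top of its dark wooden lever, 46 mm above the bench. The cam is a plywood disc 52 mm across, pivoted 16 mm off its centre; the lever points the way of its high point.
- lever_post (a point): Centre of the top of the round wooden post standing on the end of the lever, 75 mm from the pivot. Post 18 mm in diameter, from 46 to 88 mm above the bench; push it from the side.
- slide (a joint): Follower slide's travel along jig +x, m. 0 = fully back; starts at 0 to 0.008; 0.040 with the blank home at the fence (end of travel 0.043). Friction about 3 N, stays where left. Its jaw (80 mm wide, top 42 mm above the bench) pushes the blank; an arm to the left (top 44 mm) carries the steel-faced follower that meets the cam.
- push_face (a point): Middle of the rear (robot-side) face of the slide's upright push plate, 55 mm above the bench. The plate is 70 mm wide (jig y), 12 mm thick, and its top is 75 mm above the bench. Push it along the jig's +x.
- fence_face (a point): Middle of the fence's near face, 26 mm above the bench, against which the blank is to seat.
- perch_blank_2: Loose sawn wooden perch blank lying on the jig's base between the jaw and the fence, 50 mm (x, along the slide) by 95 mm (y) by 28 mm high; origin at the centre of its underside. Starts 13 to 29 mm short of the fence, up to 4 mm off the centre line and up to 0.06 rad askew. Not to be touched by the robot.
- hole_plug_2: Bystander: round grey wooden plug, 46 mm across, 20 mm high, lying on the rear left of the jig's base; origin under its centre.
- perch_blank_0: Bystander: wooden block 45 x 85 x 26 mm on the bench right of the jig; origin under its centre.
- hole_plug_1: Bystander: round wooden plug, 46 mm across, 20 mm high, on the bench right of the jig; origin under its centre.
- wax_tin: Bystander: round tin 67 mm across, 36 mm high, left of the jig; origin under its centre.
- sanding_block: Bystander: cork sanding block 62 x 110 x 38 mm, left of the jig; origin under its centre.

How it is judged:
By the outcome, as a careful person would: the job done as asked, in the order asked, and still so for the second after the job is handed in, with the robot touching nothing.
It also fails if it takes over 56 s, if anything falls off the work surface, if the arm or the gripper's body presses on something with over 40 N, if the wrist force passes 120 N, or if a joint passes its speed limit or range.

## Working session

There is one attempt and no reset: what is moved stays moved. The work goes in short steps, Python scripts to look and compute and a tool call to move; the robot and the scene stay as the last step left them, time stands still between calls to the robot, and variables do not carry over. Pictures are saved under pics/ and viewed, about 8 in all and at most 12, crops included, and the job is handed in when it is done.

Besides the shell and the picture viewer there is one more tool, called after "Request:" in YAML: its name, and indented under it one key for each argument. send_rows: Moves the arm, as the interface text tells. Its arguments: {"type":"object","properties":{"motion":{"type":"array"},"hand":{"type":"number"}},"required":["motion"]}

```bash
mkdir -p pics; ls
cat > h.py <<'E'
import numpy as np, cv2
from workcell import ctrl
def cam(n,save=None):
    c=ctrl.read_camera(n)
    if save: cv2.imwrite(f'pics/{save}.png',cv2.cvtColor(c['img'],cv2.COLOR_RGB2BGR))
    return c
def K(c):
    f=c['img'].shape[0]/2/np.tan(np.radians(c['vfov'])/2)
    return np.array([[f,0,c['cx']],[0,f,c['cy']],[0,0,1.]])
D=lambda c:np.array([c['k1'],0,0,0,0.])
def ray(c,uv):
    p=cv2.undistortPoints(np.array([[uv]],float),K(c),D(c))[0,0]
    R=np.array(c['R']);t=np.array(c['t'])
    return -R.T@t, R.T@np.array([p[0],p[1],1.])
def onz(c,uv,z):
    o,d=ray(c,uv); return o+d*(z-o[2])/d[2]
def proj(c,X):
    return cv2.projectPoints(np.atleast_2d(np.array(X,float)),cv2.Rodrigues(np.array(c['R']))[0],np.array(c['t'],float),K(c),D(c))[0][:,0]
E
python3 - <<'E'
from h import *
for n in('top','side'):
    c=cam(n,n+'0'); print(n,c['vfov'],c['cx'],c['cy'],c['k1'],-np.array(c['R']).T@np.array(c['t']),np.array(c['R']).round(2).tolist())
s=ctrl.get_state();print(s['time'],s['eef_pos'],s['ee_rot'],s['ft_force'],s['gripper_width'],ctrl.tcp_to_tips)
E
```

```text
pics
top 52.86755710736102 314.01135504433796 200.03468077764663 -0.008515155005174834 [0.4909734  0.12625776 0.9636658 ] [[-0.02, -1.0, 0.03], [-1.0, 0.01, -0.08], [0.08, -0.03, -1.0]]
side 46.5194924656313 317.2454702771534 198.4706800118491 -0.1394238328885675 [0.55930376 1.01171571 0.87445256] [[-1.0, 0.03, -0.02], [0.03, 0.65, -0.76], [-0.01, -0.76, -0.65]]
0.1 [ 0.11287865 -0.48695631  0.40428807] [-1.79945476e+02  6.86553485e-04  1.30490732e+01] [-0.34931011 -0.63574124 -0.62042778] 0.08545975385948912 0.1734
```

View pics/top0.png

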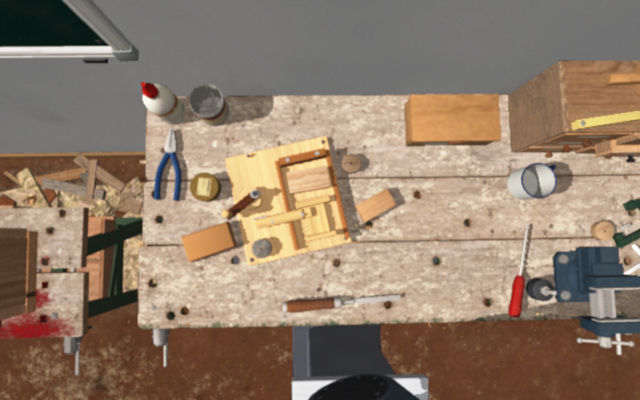

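View pics/side0.png

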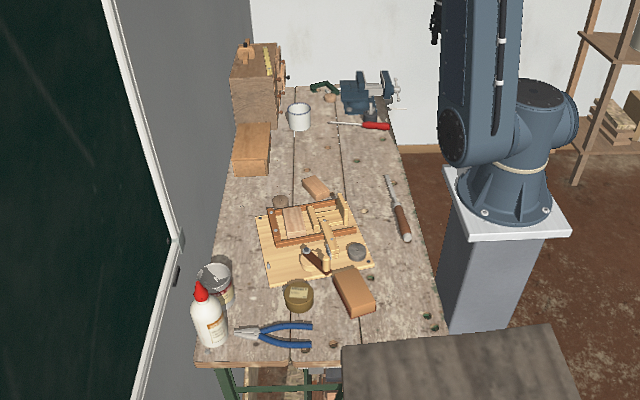

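Both views show the jig: top view at about u 226–353, v 137–263, with the lever post near (255,195) and the stud not yet resolved. I'll view enlarged crops next.

Run:
```python
import cv2,numpy as np
a=cv2.imread('pics/top0.png')[130:270,180:370]; b=cv2.imread('pics/side0.png')[185:295,250:385]
a=cv2.resize(a,None,fx=4,fy=4,interpolation=cv2.INTER_CUBIC); b=cv2.resize(b,None,fx=5,fy=5,interpolation=cv2.INTER_CUBIC)
cv2.imwrite('pics/topc.png',a);cv2.imwrite('pics/sidec.png',b);print(a.shape,b.shape)
```

```text
(560, 760, 3) (550, 675, 3)
```

View pics/topc.png

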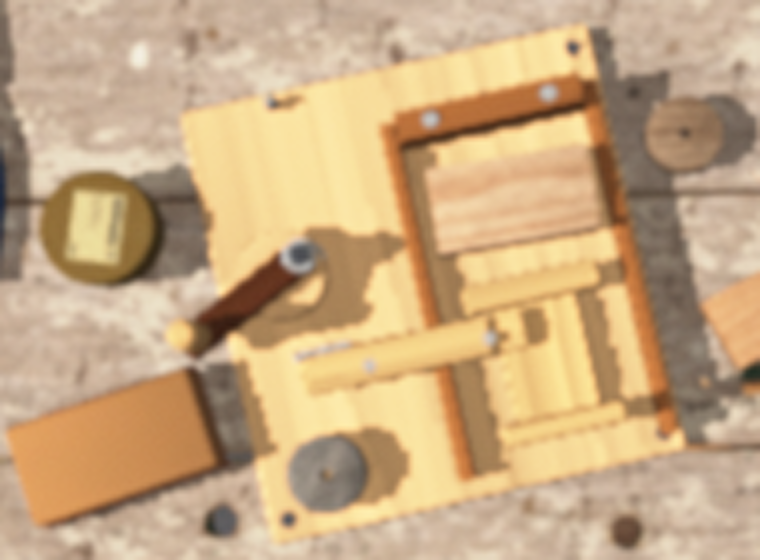

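View pics/sidec.png

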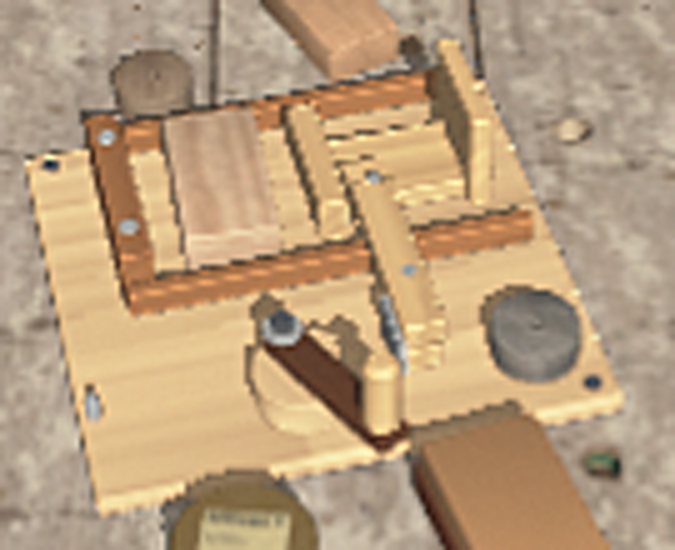

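The top crop shows the base corners at about (183,113), (590,27), (685,440) and (275,540), the pivot nut at (299,256), the post top at (182,333) and the push plate top at about (508..622, 440..405). The lever points back left. The side crop shows the stud at (93,403) and the post top at (381,362).

```bash
cat >> h.py <<'E'
def jigfit(P,Q):
    "rigid 2D fit: jig pts P -> world Q"
    p=P.mean(0);q=Q.mean(0);a=P-p;b=Q-q
    th=np.arctan2((a[:,0]*b[:,1]-a[:,1]*b[:,0]).sum(),(a*b).sum())
    R=np.array([[np.cos(th),-np.sin(th)],[np.sin(th),np.cos(th)]]);t=q-R@p
    return th,R,t,np.linalg.norm((R@P.T).T+t-Q,axis=1)
E
python3 - <<'E'
from h import *
T=cam('top');S=cam('side')
ft=lambda u,v:(u/4+180,v/4+130); fs=lambda u,v:(u/5+250,v/5+185)
P=np.array([[138,130],[138,-120],[-125,-120],[-125,130],[34,75]])/1e3
z=[.012]*4+[.046]
for c,px in((T,[ft(183,113),ft(590,27),ft(685,440),ft(275,540),ft(299,256)]),(S,[fs(105,510),fs(25,158),fs(475,70),fs(620,402),fs(282,328)])):
    Q=np.array([onz(c,p,zz)[:2] for p,zz in zip(px,z)])
    th,R,t,e=jigfit(P,Q);print('yaw',np.degrees(th),'org',t,'res mm',(e*1e3).round(1))
    post=onz(c,ft(183,333) if c is T else fs(381,362),.088)[:2];print('post',post,'jig',R.T@(post-t))
    pj=R.T@(post-t)-P[4];print('ang',np.arctan2(pj[1],pj[0]),'r',np.hypot(*pj))
    if c is T:
        for uv in((508,438),(622,408),(505,445)):print('plate top',R.T@(onz(c,ft(*uv),.075)[:2]-t))
    else:
        for uv in((447,45),(487,88),(480,200)):print('plate top',R.T@(onz(c,fs(*uv),.075)[:2]-t))
    print('stud',R.T@(onz(c,ft(0,0) if c is T else fs(93,392),.026)[:2]-t))
E
```

```text
yaw 12.012635150793454 org [0.56478622 0.15471942] res mm [2.5 4.3 5.3 2.8 1.7]
post [0.53591559 0.29403622] jig [0.00075723 0.14227476]
ang 2.0297403437669113 r 0.07503982616483573
plate top [-0.09415936 -0.01677733]
plate top [-0.09220771 -0.08170425]
plate top [-0.09752247 -0.01431891]
stud [0.22218649 0.21732458]
yaw 12.662046397115457 org [0.56444349 0.15972071] res mm [4.2 3.1 4.2 5.9 2.7]
post [0.53584871 0.30010433] jig [0.00287272 0.14323746]
ang 1.9987620078380468 r 0.07500172016197393
plate top [-0.0930131  -0.07774158]
plate top [-0.10330915 -0.03863758]
plate top [-0.07527028  0.0410028 ]
stud [0.12864578 0.07111086]
```

Both views agree: jig yaw is about 12.2°, its origin is about (0.565, 0.157), the lever angle is about 2.01 rad and r is 75 mm, as it should be. I'll start the transit with the gripper shutting.

Request:
send_rows:
  motion:
    - [0.6, -0.7, 0, 0, 0, 0]
    - [0.6, -0.7, 0, 0, 0, 0]
    - [0.6, -0.7, 0, 0, 0, 0]
    - [0.6, -0.7, 0, 0, 0, 0]
    - [0.6, -0.7, 0, 0, 0, 0]
    - [0.6, -0.7, 0, 0, 0, 0]
    - [0.6, -0.7, 0, 0, 0, 0]
    - [0.6, -0.7, 0, 0, 0, 0]
    - [0.6, -0.7, 0, 0, 0, 0]
    - [0.6, -0.7, 0, 0, 0, 0]
  hand: 0

```text
time: 1.2
eef_pos: [0.2411, -0.2408, 0.4047]
ee_rot: [180.0, -0.0, 13.0]
ft_force: [0.7, -0.1, 0.1]
gripper_width: -0.0002
```

```bash
python3 -c "
from h import *
s=ctrl.get_state();print(s['time'],s['qpos'],s['eef_pos'],s['ee_rot'],s['gripper_width'])"
```

```text
1.2 [-4.49659003e+01 -6.60363071e+00 -2.18952057e+01  7.47047975e+01
  9.17657405e-04  1.21995358e+02] [ 0.24107453 -0.24078453  0.40467844] [ 1.79997410e+02 -2.70029741e-03  1.30387413e+01] -0.00018083233341316607
```

```bash
cat >> h.py <<'E'
from scipy.spatial.transform import Rotation as Ro
def rows(p0,y0,pts):
    "rows from tool-down pose through list of (pos,yaw deg)"
    out=[]
    for p,y in pts:
        R=Ro.from_euler('xyz',[180,0,y0],degrees=True)
        d=R.inv().apply(np.array(p)-p0)/.03
        w=-((y-y0+180)%360-180)/8
        out.append([*d.round(3).tolist(),0,0,round(w,2)]); p0=np.array(p);y0=y
    return out
E
python3 - <<'E'
from h import *
s=ctrl.get_state();p=np.array(s['eef_pos']);g=np.array([.507,.275,.300])
n=26
for r in rows(p,13.04,[(p+(g-p)*i/n,13.04+204*i/n) for i in range(1,n+1)]):print([round(x,2) for x in r])
E
```

```text
[0.48, -0.57, 0.13, 0, 0, -0.98]
[0.55, -0.5, 0.13, 0, 0, -0.98]
[0.62, -0.42, 0.13, 0, 0, -0.98]
[0.67, -0.33, 0.13, 0, 0, -0.98]
[0.71, -0.23, 0.13, 0, 0, -0.98]
[0.73, -0.14, 0.13, 0, 0, -0.98]
[0.74, -0.03, 0.13, 0, 0, -0.98]
[0.74, 0.07, 0.13, 0, 0, -0.98]
[0.72, 0.17, 0.13, 0, 0, -0.98]
[0.69, 0.27, 0.13, 0, 0, -0.98]
[0.65, 0.36, 0.13, 0, 0, -0.98]
[0.6, 0.44, 0.13, 0, 0, -0.98]
[0.53, 0.52, 0.13, 0, 0, -0.98]
[0.46, 0.59, 0.13, 0, 0, -0.98]
[0.37, 0.65, 0.13, 0, 0, -0.98]
[0.28, 0.69, 0.13, 0, 0, -0.98]
[0.18, 0.72, 0.13, 0, 0, -0.98]
[0.08, 0.74, 0.13, 0, 0, -0.98]
[-0.02, 0.74, 0.13, 0, 0, -0.98]
[-0.12, 0.73, 0.13, 0, 0, -0.98]
[-0.22, 0.71, 0.13, 0, 0, -0.98]
[-0.32, 0.67, 0.13, 0, 0, -0.98]
[-0.4, 0.62, 0.13, 0, 0, -0.98]
[-0.49, 0.56, 0.13, 0, 0, -0.98]
[-0.56, 0.49, 0.13, 0, 0, -0.98]
[-0.62, 0.41, 0.13, 0, 0, -0.98]
```

Request:
send_rows:
  motion:
    - [0.48, -0.57, 0.13, 0, 0, -0.98]
    - [0.55, -0.5, 0.13, 0, 0, -0.98]
    - [0.62, -0.42, 0.13, 0, 0, -0.98]
    - [0.67, -0.33, 0.13, 0, 0, -0.98]
    - [0.71, -0.23, 0.13, 0, 0, -0.98]
    - [0.73, -0.14, 0.13, 0, 0, -0.98]
    - [0.74, -0.03, 0.13, 0, 0, -0.98]
    - [0.74, 0.07, 0.13, 0, 0, -0.98]
    - [0.72, 0.17, 0.13, 0, 0, -0.98]
    - [0.69, 0.27, 0.13, 0, 0, -0.98]

```text
time: 2.2
eef_pos: [0.3435, -0.0427, 0.3656]
ee_rot: [180.0, 0.0, 91.8]
ft_force: [0.4, -0.3, -0.8]
gripper_width: -0.0006
```

Request:
send_rows:
  motion:
    - [0.65, 0.36, 0.13, 0, 0, -0.98]
    - [0.6, 0.44, 0.13, 0, 0, -0.98]
    - [0.53, 0.52, 0.13, 0, 0, -0.98]
    - [0.46, 0.59, 0.13, 0, 0, -0.98]
    - [0.37, 0.65, 0.13, 0, 0, -0.98]
    - [0.28, 0.69, 0.13, 0, 0, -0.98]
    - [0.18, 0.72, 0.13, 0, 0, -0.98]
    - [0.08, 0.74, 0.13, 0, 0, -0.98]
    - [-0.02, 0.74, 0.13, 0, 0, -0.98]
    - [-0.12, 0.73, 0.13, 0, 0, -0.98]

```text
time: 3.2
eef_pos: [0.446, 0.1555, 0.3264]
ee_rot: [-180.0, -0.0, 170.2]
ft_force: [-0.8, -0.7, -0.3]
gripper_width: -0.0002
```

Request:
send_rows:
  motion:
    - [-0.22, 0.71, 0.13, 0, 0, -0.98]
    - [-0.32, 0.67, 0.13, 0, 0, -0.98]
    - [-0.4, 0.62, 0.13, 0, 0, -0.98]
    - [-0.49, 0.56, 0.13, 0, 0, -0.98]
    - [-0.56, 0.49, 0.13, 0, 0, -0.98]
    - [-0.62, 0.41, 0.13, 0, 0, -0.98]
    - [0, 0, 0, 0, 0, 0]
    - [0, 0, 0, 0, 0, 0]
    - [0, 0, 0, 0, 0, 0]
    - [0, 0, 0, 0, 0, 0]

```text
time: 4.2
eef_pos: [0.5073, 0.2725, 0.3036]
ee_rot: [-180.0, 0.0, -143.2]
ft_force: [0.1, 0.8, -0.4]
gripper_width: 0.0002
```

Run:
```python
from h import *
s=ctrl.get_state();p=np.array(s['eef_pos']);print(s['time'],s['qpos'],p,s['ee_rot'])
T=cam('top','t1');S=cam('side','s1')
tip=p-[0,0,.1734]
print('tip px top',proj(T,tip),'side',proj(S,tip))
a=T['img'][130:270,180:370,::-1]; b=S['img'][150:300,230:390,::-1]
a=cv2.resize(a,(600,442),interpolation=cv2.INTER_CUBIC)
b=cv2.resize(b,(471,442),interpolation=cv2.INTER_CUBIC)
cv2.imwrite('pics/c1.png',cv2.resize(np.hstack([a,b]),(800,330)))
```

```text
4.2 [ 2.82404303e+01  2.31756179e+01 -1.63968740e+00  6.51756093e+01
 -2.78366894e-03 -8.54998184e+00] [0.50734548 0.27248952 0.30361023] [-1.79995897e+02  8.57047873e-03 -1.43209588e+02]
tip px top [[232.3024252  225.97112209]] side [[338.18535019 235.17641736]]
```

View pics/c1.png

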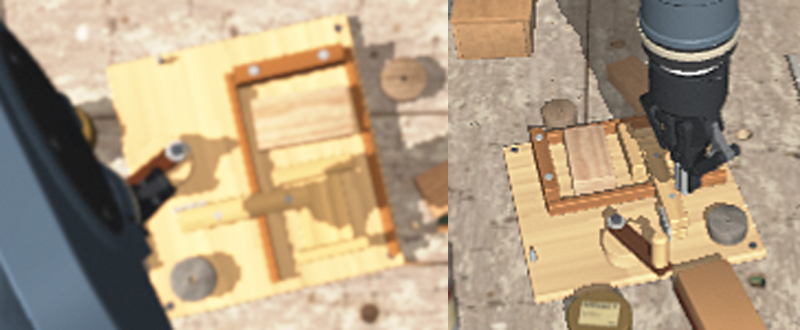

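The fingers hang just behind and to the right of the post, with tips near (683,190) and the post top near (660,237) in the side half. That matches the prediction, so I'll go down.

Request:
send_rows:
  motion:
    - [-0.05, 0.07, 0.4, 0, 0, 0]
    - [0, 0, 0.4, 0, 0, 0]
    - [0, 0, 0.4, 0, 0, 0]
    - [0, 0, 0.4, 0, 0, 0]
    - [0, 0, 0.4, 0, 0, 0]
    - [0, 0, 0.4, 0, 0, 0]
    - [0, 0, 0, 0, 0, 0]
    - [0, 0, 0, 0, 0, 0]
    - [0, 0, 0, 0, 0, 0]
    - [0, 0, 0, 0, 0, 0]

```text
time: 5.3
eef_pos: [0.5077, 0.2758, 0.2319]
ee_rot: [-180.0, 0.1, -143.1]
ft_force: [0.2, -0.5, -0.1]
gripper_width: -0.0001
```

Run:
```python
from h import *
s=ctrl.get_state();p=np.array(s['eef_pos']);print(s['time'],p,s['ee_rot'],s['ft_force'])
J=12.3;o=np.array([.5646,.157]);R=Ro.from_euler('z',J,degrees=True).as_matrix()[:2,:2]
piv=o+R@[.034,.075]
v=R.T@(p[:2]-piv);a=np.degrees(np.arctan2(v[1],v[0]));r=np.hypot(*v);print('pivot',piv,'finger ang',a,'r',r,'yaw should be',a+J+90)
# tool's tangent contact: finger leads lever by 20 mm (asin 20/..); final finger ang such that lever at 0
L=np.degrees(np.arctan2(.020,.075));rf=np.hypot(.075,.020);print('lead',L,'rf',rf)
# lever angle th: finger = 75*er(th) - 20*push(th); tool yaw = th+J+90
def pose(th):
    t=np.radians(th);q=piv+R@(.075*np.array([np.cos(t),np.sin(t)])-.020*np.array([np.sin(t),-np.cos(t)]));return [*q,p[2]]
seq=[(pose(x),x+J+90) for x in np.arange(112,-1,-4)]
for r_ in rows(p,s['ee_rot'][2]%360,seq):print(r_)
print(pose(0))
```

```text
5.3 [0.50769429 0.27581579 0.23191579] [-1.79992660e+02  6.04634490e-02 -1.43105956e+02] [ 0.1935111  -0.49615307 -0.10092353]
pivot [0.58184227 0.23752145] finger ang 140.38553226683226 r 0.08345285311775161 yaw should be 242.68553226683227
lead 14.931417178137554 rf 0.07762087348130012
[-0.658, 0.023, 0.0, 0, 0, np.float64(0.32)]
[-0.176, 0.04, 0.0, 0, 0, np.float64(0.5)]
[-0.176, 0.04, 0.0, 0, 0, np.float64(0.5)]
[-0.176, 0.04, 0.0, 0, 0, np.float64(0.5)]
[-0.176, 0.04, 0.0, 0, 0, np.float64(0.5)]
[-0.176, 0.04, 0.0, 0, 0, np.float64(0.5)]
[-0.176, 0.04, 0.0, 0, 0, np.float64(0.5)]
[-0.176, 0.04, 0.0, 0, 0, np.float64(0.5)]
[-0.176, 0.04, 0.0, 0, 0, np.float64(0.5)]
[-0.176, 0.04, 0.0, 0, 0, np.float64(0.5)]
[-0.176, 0.04, 0.0, 0, 0, np.float64(0.5)]
[-0.176, 0.04, 0.0, 0, 0, np.float64(0.5)]
[-0.176, 0.04, 0.0, 0, 0, np.float64(0.5)]
[-0.176, 0.04, 0.0, 0, 0, np.float64(0.5)]
[-0.176, 0.04, 0.0, 0, 0, np.float64(0.5)]
[-0.176, 0.04, 0.0, 0, 0, np.float64(0.5)]
[-0.176, 0.04, 0.0, 0, 0, np.float64(0.5)]
[-0.176, 0.04, 0.0, 0, 0, np.float64(0.5)]
[-0.176, 0.04, 0.0, 0, 0, np.float64(0.5)]
[-0.176, 0.04, 0.0, 0, 0, np.float64(0.5)]
[-0.176, 0.04, 0.0, 0, 0, np.float64(0.5)]
[-0.176, 0.04, 0.0, 0, 0, np.float64(0.5)]
[-0.176, 0.04, 0.0, 0, 0, np.float64(0.5)]
[-0.176, 0.04, 0.0, 0, 0, np.float64(0.5)]
[-0.176, 0.04, 0.0, 0, 0, np.float64(0.5)]
[-0.176, 0.04, 0.0, 0, 0, np.float64(0.5)]
[-0.176, 0.04, 0.0, 0, 0, np.float64(0.5)]
[-0.176, 0.04, 0.0, 0, 0, np.float64(0.5)]
[-0.176, 0.04, 0.0, 0, 0, np.float64(0.5)]
[np.float64(0.650860080917321), np.float64(0.27303964167532246), np.float64(0.23191578718137293)]
```

Request:
send_rows:
  motion:
    - [-0.22, 0.01, 0, 0, 0, 0.1]
    - [-0.22, 0.01, 0, 0, 0, 0.1]
    - [-0.22, 0.0, 0, 0, 0, 0.12]
    - [-0.176, 0.04, 0, 0, 0, 0.5]
    - [-0.176, 0.04, 0, 0, 0, 0.5]
    - [-0.176, 0.04, 0, 0, 0, 0.5]
    - [-0.176, 0.04, 0, 0, 0, 0.5]
    - [-0.176, 0.04, 0, 0, 0, 0.5]
    - [-0.176, 0.04, 0, 0, 0, 0.5]
    - [-0.176, 0.04, 0, 0, 0, 0.5]

```text
time: 6.3
eef_pos: [0.5537, 0.3102, 0.2312]
ee_rot: [179.9, -0.1, -173.8]
ft_force: [-7.2, 2.1, 2.7]
gripper_width: -0.0003
```

```bash
cat >> h.py <<'E'
J=12.3;o=np.array([.5646,.157]);RJ=Ro.from_euler('z',J,degrees=True).as_matrix()[:2,:2]
piv=o+RJ@[.034,.075]
def fing():
    s=ctrl.get_state();p=np.array(s['eef_pos']);th=np.radians(s['ee_rot'][2]-J-90)
    v=RJ.T@(p[:2]-piv);e=np.array([np.cos(th),np.sin(th)]);n=np.array([np.sin(th),-np.cos(th)])
    print(s['time'],'F',np.round(s['ft_force'],1),'tool-th',np.degrees(th)%360,'radial mm',v@e*1e3,'tang mm',v@n*1e3,'z',p[2])
E
python3 - <<'E'
from h import *
fing()
T=cam('top','t2');S=cam('side','s2')
a=T['img'][130:270,180:370,::-1]; b=S['img'][150:300,230:390,::-1]
a=cv2.resize(a,(600,442),interpolation=cv2.INTER_CUBIC)
b=cv2.resize(b,(471,442),interpolation=cv2.INTER_CUBIC)
cv2.imwrite('pics/c2.png',cv2.resize(np.hstack([a,b]),(800,330)))
E
```

```text
6.3 F [-7.2  2.1  2.7] tool-th 83.8590123018252 radial mm 75.25592181069007 tang mm -20.17378170918774 z 0.2312204380299423
```

View pics/c2.png

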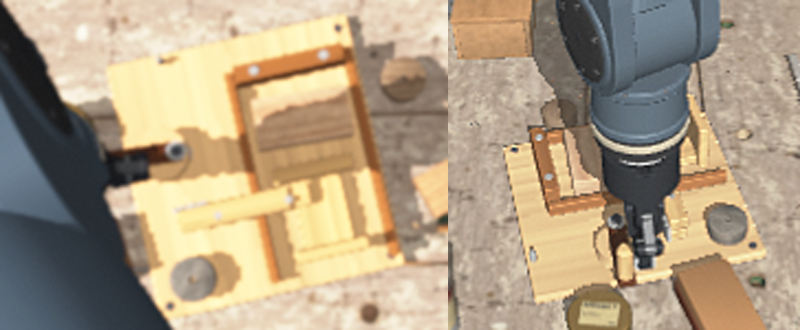

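The lever is being pushed: in the side view the post is at (623,255) with the fingers behind it, and the top view shows the lever near 90°. Contact force is about 7.5 N, as expected, so I'll continue the arc.

Request:
send_rows:
  motion:
    - [-0.176, 0.04, 0, 0, 0, 0.5]
    - [-0.176, 0.04, 0, 0, 0, 0.5]
    - [-0.176, 0.04, 0, 0, 0, 0.5]
    - [-0.176, 0.04, 0, 0, 0, 0.5]
    - [-0.176, 0.04, 0, 0, 0, 0.5]
    - [-0.176, 0.04, 0, 0, 0, 0.5]
    - [-0.176, 0.04, 0, 0, 0, 0.5]
    - [-0.176, 0.04, 0, 0, 0, 0.5]
    - [-0.176, 0.04, 0, 0, 0, 0.5]
    - [-0.176, 0.04, 0, 0, 0, 0.5]

```text
time: 7.4
eef_pos: [0.6071, 0.3117, 0.2313]
ee_rot: [179.9, -0.1, 146.2]
ft_force: [-3.4, 8.0, -0.2]
gripper_width: -0.0
```

Request:
send_rows:
  motion:
    - [-0.176, 0.04, 0, 0, 0, 0.5]
    - [-0.176, 0.04, 0, 0, 0, 0.5]
    - [-0.176, 0.04, 0, 0, 0, 0.5]
    - [-0.176, 0.04, 0, 0, 0, 0.5]
    - [-0.176, 0.04, 0, 0, 0, 0.5]
    - [-0.176, 0.04, 0, 0, 0, 0.5]
    - [-0.176, 0.04, 0, 0, 0, 0.5]
    - [-0.176, 0.04, 0, 0, 0, 0.5]
    - [0, 0, 0, 0, 0, 0]
    - [0, 0, 0, 0, 0, 0]

```text
time: 8.4
eef_pos: [0.6425, 0.2865, 0.2313]
ee_rot: [180.0, -0.0, 114.3]
ft_force: [0.9, 3.2, 0.8]
gripper_width: -0.0002
```

Run:
```python
from h import *
fing()
T=cam('top','t3');S=cam('side','s3')
a=T['img'][130:270,180:370,::-1]; b=S['img'][170:300,240:390,::-1]
a=cv2.resize(a,(0,0),fx=3,fy=3,interpolation=cv2.INTER_CUBIC)
b=cv2.resize(b,(0,0),fx=5,fy=5,interpolation=cv2.INTER_CUBIC)
cv2.imwrite('pics/c3.png',b)
```

```text
8.4 F [0.9 3.2 0.8] tool-th 12.010078644364057 radial mm 75.4069917844062 tang mm -19.6822346228897 z 0.23129724593853637
```

View pics/c3.png

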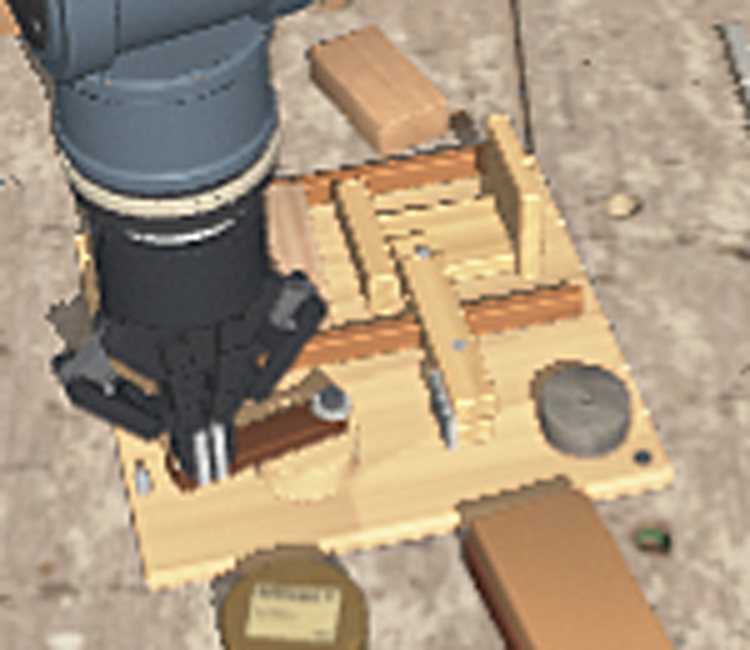

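Seen from the side, the lever runs from the nut (330,400) to about (180,475), nearly at the stud (143,478). I'll do the last 12°, back off and rise.

Request:
send_rows:
  motion:
    - [-0.176, 0.04, 0, 0, 0, 0.5]
    - [-0.176, 0.04, 0, 0, 0, 0.5]
    - [-0.176, 0.04, 0, 0, 0, 0.5]
    - [0, 0, 0, 0, 0, 0]
    - [0, 0, 0, 0, 0, 0]
    - [0.3, 0, 0, 0, 0, 0]
    - [0.3, 0, 0, 0, 0, 0]
    - [0, 0, -0.8, 0, 0, 0]
    - [0, 0, -0.8, 0, 0, 0]
    - [0, 0, -0.8, 0, 0, 0]

```text
time: 9.5
eef_pos: [0.6465, 0.2909, 0.304]
ee_rot: [-180.0, 0.0, 102.4]
ft_force: [1.6, 0.2, 0.3]
gripper_width: -0.0003
```

Request:
send_rows:
  motion:
    - [0, -0.9, -0.2, 0, 0, 0]
    - [0, -0.9, 0, 0, 0, 0]
    - [0, -0.9, 0, 0, 0, 0]
    - [0, -0.9, 0, 0, 0, 0]
    - [0, -0.9, 0, 0, 0, 0]
    - [0, -0.9, 0, 0, 0, 0]
    - [0, -0.9, 0, 0, 0, 0]
    - [0, -0.9, 0, 0, 0, 0]
    - [0, -0.9, 0, 0, 0, 0]
    - [0, 0, 0, 0, 0, 0]

```text
time: 10.5
eef_pos: [0.4069, 0.238, 0.3095]
ee_rot: [-179.9, 0.0, 102.4]
ft_force: [0.8, 0.3, 0.9]
gripper_width: 0.0001
```

Run:
```python
from h import *
fing();print(ctrl.get_state()['eef_pos'])
T=cam('top','t4');S=cam('side','s4')
b=S['img'][170:300,240:390,::-1]
b=cv2.resize(b,(0,0),fx=5,fy=5,interpolation=cv2.INTER_CUBIC)
cv2.imwrite('pics/c4.png',b)
for X in ([*piv,.046],[*(piv+RJ@[.075,0]),.088]): print(proj(T,X),(proj(S,X)-[240,170])*5)
```

```text
10.5 F [0.8 0.3 0.9] tool-th 0.11613513298074452 radial mm -170.72528157189913 tang mm -38.10216907926772 z 0.30953660668786476
[0.40691759 0.23802477 0.30953661]
[[254.18441987 193.68009141]] [[331.57249102 402.73129373]]
[[244.40755834 158.67801137]] [[172.27774779 371.55467126]]
```

View pics/c4.png

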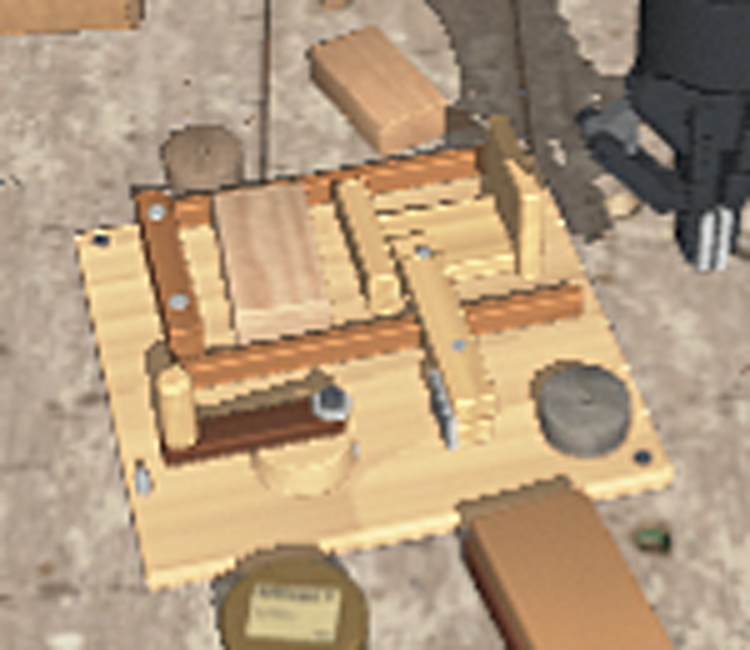

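The post top at (174,372) agrees with the predicted (172,372) for angle 0, the lever points at the stud (143,478), and the slide is unmoved. Next I go behind the push plate, turned 90° so the narrow side of the shut fingers pushes.

Run:
```python
from h import *
s=ctrl.get_state();p=np.array(s['eef_pos']);g=np.array([*(o+RJ@[-.14,-.05]),.262])
n=14
for r in rows(p,102.4,[(p+(g-p)*i/n,102.4+89.9*i/n) for i in range(1,n+1)]):print([float(round(x,2)) for x in r])
c=ctrl.read_camera('side');q=lambda u,v:(u/5+240,v/5+170)
for uv in((541,192),(508,118),(520,197),(491,118)):print(RJ.T@(onz(c,q(*uv),.075)[:2]-o))
```

```text
[-0.39, -0.01, 0.11, 0.0, 0.0, -0.8]
[-0.38, -0.06, 0.11, 0.0, 0.0, -0.8]
[-0.38, -0.1, 0.11, 0.0, 0.0, -0.8]
[-0.36, -0.14, 0.11, 0.0, 0.0, -0.8]
[-0.34, -0.18, 0.11, 0.0, 0.0, -0.8]
[-0.32, -0.22, 0.11, 0.0, 0.0, -0.8]
[-0.29, -0.25, 0.11, 0.0, 0.0, -0.8]
[-0.26, -0.28, 0.11, 0.0, 0.0, -0.8]
[-0.23, -0.31, 0.11, 0.0, 0.0, -0.8]
[-0.2, -0.34, 0.11, 0.0, 0.0, -0.8]
[-0.16, -0.35, 0.11, 0.0, 0.0, -0.8]
[-0.12, -0.37, 0.11, 0.0, 0.0, -0.8]
[-0.07, -0.38, 0.11, 0.0, 0.0, -0.8]
[-0.03, -0.39, 0.11, 0.0, 0.0, -0.8]
[-0.09810029 -0.01431637]
[-0.09821271 -0.07568042]
[-0.08659432 -0.01346936]
[-0.08946059 -0.07807772]
```

Request:
send_rows:
  motion:
    - [-0.39, -0.01, 0.11, 0, 0, -0.8]
    - [-0.38, -0.06, 0.11, 0, 0, -0.8]
    - [-0.38, -0.1, 0.11, 0, 0, -0.8]
    - [-0.36, -0.14, 0.11, 0, 0, -0.8]
    - [-0.34, -0.18, 0.11, 0, 0, -0.8]
    - [-0.32, -0.22, 0.11, 0, 0, -0.8]
    - [-0.29, -0.25, 0.11, 0, 0, -0.8]
    - [-0.26, -0.28, 0.11, 0, 0, -0.8]
    - [-0.23, -0.31, 0.11, 0, 0, -0.8]
    - [-0.2, -0.34, 0.11, 0, 0, -0.8]

```text
time: 11.65
eef_pos: [0.431, 0.1235, 0.2761]
ee_rot: [-180.0, 0.0, 166.6]
ft_force: [0.6, 0.3, -0.4]
gripper_width: -0.0001
```

Request:
send_rows:
  motion:
    - [-0.16, -0.35, 0.11, 0, 0, -0.8]
    - [-0.12, -0.37, 0.11, 0, 0, -0.8]
    - [-0.07, -0.38, 0.11, 0, 0, -0.8]
    - [-0.03, -0.39, 0.11, 0, 0, -0.8]
    - [0, 0, 0.36, 0, 0, 0]
    - [0, 0, 0.36, 0, 0, 0]
    - [0, 0, 0.36, 0, 0, 0]
    - [0, 0, 0.36, 0, 0, 0]
    - [0, 0, 0, 0, 0, 0]
    - [0, 0, 0, 0, 0, 0]

```text
time: 12.65
eef_pos: [0.4383, 0.0782, 0.2197]
ee_rot: [-180.0, -0.0, -168.1]
ft_force: [1.3, 0.3, -0.7]
gripper_width: 0.0003
```

```bash
cat >> h.py <<'E'
def jf():
    s=ctrl.get_state();p=np.array(s['eef_pos']);f=np.array(s['ft_force'])
    print(s['time'],'jig tcp mm',((RJ.T@(p[:2]-o))*1e3).round(1),'z',p[2].round(4),'yaw-J',(s['ee_rot'][2]-J)%360,'Fjig',(RJ.T@f[:2]).round(1),f[2].round(1))
E
python3 - <<'E'
from h import *
jf()
E
```

```text
12.65 jig tcp mm [-140.2  -50.1] z 0.2197 yaw-J 179.62168603146702 Fjig [1.3 0. ] -0.7
```

Request:
send_rows:
  motion:
    - [-0.2, 0, 0, 0, 0, 0]
    - [-0.2, 0, 0, 0, 0, 0]
    - [-0.2, 0, 0, 0, 0, 0]
    - [-0.2, 0, 0, 0, 0, 0]
    - [-0.2, 0, 0, 0, 0, 0]
    - [-0.1, 0, 0, 0, 0, 0]
    - [-0.1, 0, 0, 0, 0, 0]
    - [-0.1, 0, 0, 0, 0, 0]
    - [-0.1, 0, 0, 0, 0, 0]
    - [-0.1, 0, 0, 0, 0, 0]

```text
time: 13.65
eef_pos: [0.4824, 0.0873, 0.2198]
ee_rot: [180.0, -0.0, -168.1]
ft_force: [-3.4, 0.8, -0.1]
gripper_width: -0.0001
```

Request:
send_rows:
  motion:
    - [-0.1, 0, 0, 0, 0, 0]
    - [-0.1, 0, 0, 0, 0, 0]
    - [-0.1, 0, 0, 0, 0, 0]
    - [-0.1, 0, 0, 0, 0, 0]
    - [-0.1, 0, 0, 0, 0, 0]
    - [0, 0, 0, 0, 0, 0]
    - [0, 0, 0, 0, 0, 0]
    - [0, 0, 0, 0, 0, 0]
    - [0, 0, 0, 0, 0, 0]
    - [0, 0, 0, 0, 0, 0]

```text
time: 14.65
eef_pos: [0.4971, 0.0904, 0.22]
ee_rot: [-180.0, 0.0, -168.1]
ft_force: [0.3, -0.5, -0.4]
gripper_width: -0.0001
```

Run:
```python
from h import *
jf()
S=cam('side','s5');b=cv2.resize(S['img'][170:300,240:390,::-1],(0,0),fx=5,fy=5,interpolation=cv2.INTER_CUBIC)
cv2.imwrite('pics/c5.png',b)
```

```text
14.65 jig tcp mm [-80.1 -50.7] z 0.22 yaw-J 179.62725361179608 Fjig [ 0.2 -0.6] -0.4
```

View pics/c5.png

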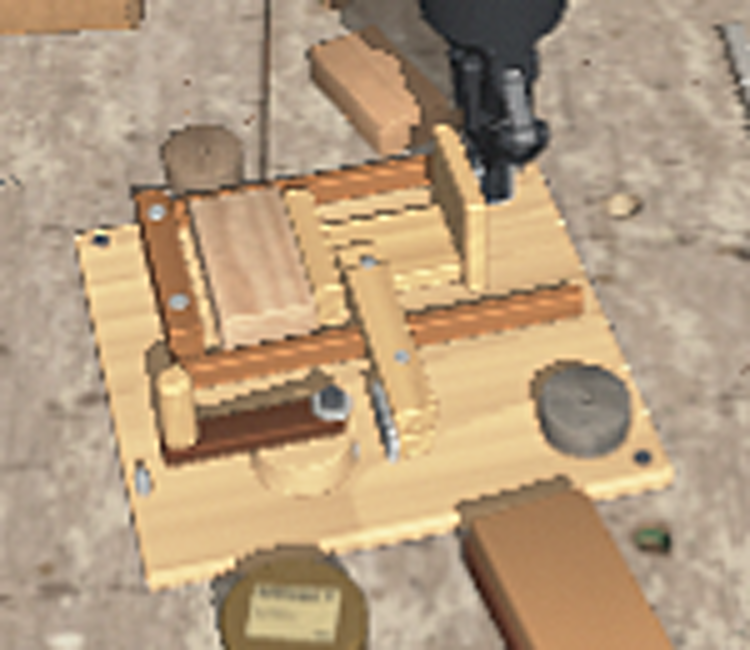

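The slide is moving the blank: the jaw is at (315,255) against it, about 10 mm short of the fence. The cam has not moved and there is room between the follower (385,420) and the cam. I'll continue slowly, feeling for the stop.

Request:
send_rows:
  motion:
    - [-0.07, 0, 0, 0, 0, 0]
    - [-0.07, 0, 0, 0, 0, 0]
    - [-0.07, 0, 0, 0, 0, 0]
    - [-0.05, 0, 0, 0, 0, 0]
    - [-0.05, 0, 0, 0, 0, 0]
    - [0, 0, 0, 0, 0, 0]
    - [0, 0, 0, 0, 0, 0]
    - [0, 0, 0, 0, 0, 0]
    - [0, 0, 0, 0, 0, 0]
    - [0, 0, 0, 0, 0, 0]

```text
time: 15.7
eef_pos: [0.5062, 0.0923, 0.2199]
ee_rot: [-180.0, 0.0, -168.1]
ft_force: [-0.8, 0.3, 0.1]
gripper_width: 0.0002
```

Request:
send_rows:
  motion:
    - [-0.03, 0, 0, 0, 0, 0]
    - [-0.03, 0, 0, 0, 0, 0]
    - [0, 0, 0, 0, 0, 0]
    - [0, 0, 0, 0, 0, 0]
    - [0, 0, 0, 0, 0, 0]
    - [0, 0, 0, 0, 0, 0]
    - [0, 0, 0, 0, 0, 0]
    - [0, 0, 0, 0, 0, 0]
    - [0, 0, 0, 0, 0, 0]
    - [0, 0, 0, 0, 0, 0]

```text
time: 16.7
eef_pos: [0.5074, 0.0926, 0.2198]
ee_rot: [180.0, -0.1, -168.1]
ft_force: [-7.2, -0.2, 5.3]
gripper_width: 0.0
```

Run:
```python
from h import *
jf()
S=cam('side','s6');b=cv2.resize(S['img'][195:260,260:360,::-1],(0,0),fx=8,fy=8,interpolation=cv2.INTER_CUBIC)
cv2.imwrite('pics/c6.png',b)
```

```text
16.7 jig tcp mm [-69.6 -50.7] z 0.2198 yaw-J 179.6312277812766 Fjig [-7.1  1.3] 5.3
```

View pics/c6.png

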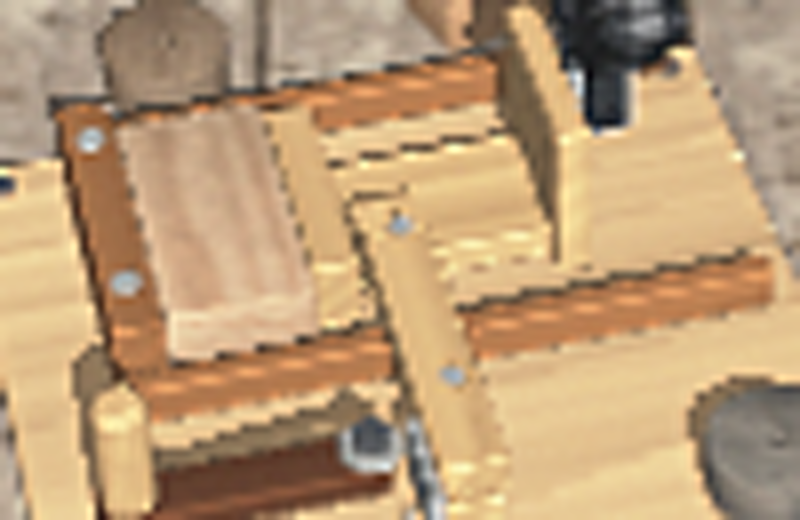

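The blank's front edge lies along the fence from (120,130) to (165,330), and resistance has risen to 7 N. I'll press a little more to square it flat.

Request:
send_rows:
  motion:
    - [-0.03, 0, 0, 0, 0, 0]
    - [-0.03, 0, 0, 0, 0, 0]
    - [0, 0, 0, 0, 0, 0]
    - [0, 0, 0, 0, 0, 0]
    - [0, 0, 0, 0, 0, 0]
    - [0, 0, 0, 0, 0, 0]
    - [0, 0, 0, 0, 0, 0]
    - [0, 0, 0, 0, 0, 0]
    - [0, 0, 0, 0, 0, 0]
    - [0, 0, 0, 0, 0, 0]

```text
time: 17.75
eef_pos: [0.5079, 0.0927, 0.2195]
ee_rot: [-180.0, -0.3, -168.1]
ft_force: [-18.6, -3.1, 15.1]
gripper_width: 0.0
```

```bash
python3 -c "
from h import *
jf()"
```

```text
17.75 jig tcp mm [-69.1 -50.8] z 0.2195 yaw-J 179.62794372503495 Fjig [-18.8   0.9] 15.1
```

It's a firm stop: 19 N for 0.5 mm. I'll add one last slight press, then back off and rise.

Request:
send_rows:
  motion:
    - [-0.03, 0, 0, 0, 0, 0]
    - [0, 0, 0, 0, 0, 0]
    - [0, 0, 0, 0, 0, 0]
    - [0, 0, 0, 0, 0, 0]
    - [0.1, 0, 0, 0, 0, 0]
    - [0.1, 0, 0, 0, 0, 0]
    - [0.3, 0, 0, 0, 0, 0]
    - [0.4, 0, 0, 0, 0, 0]
    - [0.4, 0, 0, 0, 0, 0]
    - [0, 0, 0, 0, 0, 0]

```text
time: 18.75
eef_pos: [0.4711, 0.0849, 0.2199]
ee_rot: [-180.0, -0.0, -168.1]
ft_force: [0.4, -0.5, -0.5]
gripper_width: 0.0001
```

Request:
send_rows:
  motion:
    - [0, 0, -0.8, 0, 0, 0]
    - [0, 0, -0.8, 0, 0, 0]
    - [0, 0, -0.8, 0, 0, 0]
    - [0, 0, -0.8, 0, 0, 0]
    - [0, 0.9, -0.8, 0, 0, 0]
    - [0, -0.9, 0, 0, 0, 0]
    - [0, -0.9, 0, 0, 0, 0]
    - [0, -0.9, 0, 0, 0, 0]
    - [0, -0.9, 0, 0, 0, 0]
    - [0, 0, 0, 0, 0, 0]

```text
time: 19.75
eef_pos: [0.4899, 0.0037, 0.34]
ee_rot: [-180.0, 0.0, -168.2]
ft_force: [0.2, 0.0, 0.1]
gripper_width: 0.0002
```

Run:
```python
from h import *
jf()
T=cam('top','t7');S=cam('side','s7')
b=cv2.resize(S['img'][180:300,240:390,::-1],(0,0),fx=3,fy=3,interpolation=cv2.INTER_CUBIC)
a=cv2.resize(T['img'][130:270,215:365,::-1],(b.shape[0]*150//140,b.shape[0]),interpolation=cv2.INTER_CUBIC)
i=np.hstack([a,b]);print(i.shape);i=cv2.resize(i,(800,800*i.shape[0]//i.shape[1]),interpolation=cv2.INTER_AREA);cv2.imwrite('pics/c7.png',i)
for X in ([*(piv+RJ@[.075,0]),.088],): print('post px pred',proj(T,X),proj(S,X))
```

```text
19.75 jig tcp mm [-105.6 -133.8] z 0.34 yaw-J 179.48553497322044 Fjig [ 0.2 -0. ] 0.1
(360, 835, 3)
post px pred [[244.40755834 158.67801137]] [[274.45554956 244.31093425]]
```

View pics/c7.png

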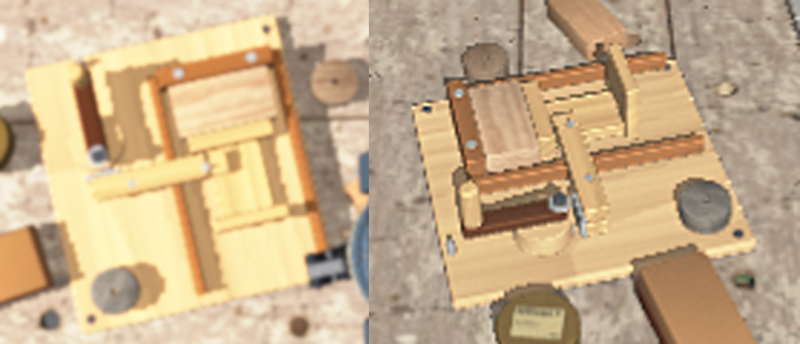

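The blank lies flush along the fence and the gripper is clear. I'll use the last view to check the lever angle on an enlarged top crop.

Run:
```python
import cv2,numpy as np
a=cv2.imread('pics/t7.png')[145:205,230:300]; b=cv2.imread('pics/s7.png')[225:285,265:315]
a=cv2.resize(a,None,fx=6,fy=6,interpolation=cv2.INTER_CUBIC);b=cv2.resize(b,None,fx=6,fy=6,interpolation=cv2.INTER_CUBIC)
cv2.imwrite('pics/c8.png',np.hstack([a,b]));print(a.shape,b.shape)
```

```text
(360, 420, 3) (360, 300, 3)
```

View pics/c8.png

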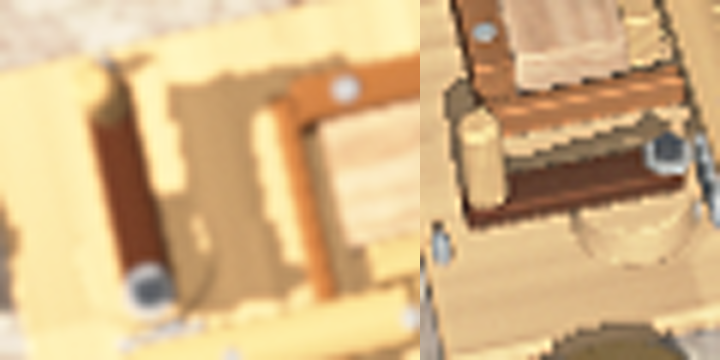

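The post top reads (245.3,158.7) in the top view against a predicted (244.4,158.7), and (275,245) in the side view against (274.5,244.3). The lever is therefore within about 0.03 rad of 0, so I'm handing in.

```bash
python3 -c "
from workcell import ctrl
print(ctrl.hand_in(), ctrl.get_state()['time'])"
```

```text
the job is handed in; nothing more can be done
the job is handed in; nothing more can be done
```

I pushed the cam lever round from about 2.0 rad to 0 with shut fingertips. I then pushed the slide by its rear plate until the blank met the fence, and handed the job in. The hand-in gave no verdict.

- **Cam:** in both views the post top is within about 1 pixel of its predicted place for angle 0, so the lever points at the stud to within about 0.03 rad.
- **Blank:** the slide came to a firm stop at about 19 N after roughly 40 mm of travel, and I pressed about 1 mm more before backing off. In both final views the blank looks flush along the fence; I did not measure the seating to the millimetre.
- **Bystanders:** those in the final pictures look where they were, and the robot touched only the post and the push plate.
- **Finish:** the gripper ended clear above the bench with wrist force near zero, about 20 s on the robot's clock.
- **Disagreements:** the jig outline fit had residuals of up to about 6 mm, and the two views' jig origins differed by about 5 mm. I used values between the two, and the later contact and image checks agreed with them.

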